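# Stand the syrup bottles on their drip saucers

### The job

The four amber medicine bottles drip: stand each one upright on the steel drip saucer that is made for it, inside the rim. The largest, middle-sized and smallest round bottles go on the largest, middle-sized and smallest round saucers, and the flat-sided bottle goes on the oblong tray, squarely in line with it. They are glass, so set them down without dropping them or knocking any over, and leave the white tub and the drinking glass where they are.

Things in the scene. Friction and masses are not known exactly. Their poses are not given: they have to be found in the camera images.
- bottle_large: The largest round amber glass medicine bottle with a round white clip-on cap, standing upright, loose, about 220 g (0.75 to 1.3 times that). Body 62 mm in diameter, 118 mm tall over all. The cap is 34 mm in diameter and takes up the top 20 mm, on a neck of 28 mm that is clear of the shoulder down to 34 mm below the top; it is fixed to the bottle and can be lifted by. Origin: centre of the underside; z up.
- bottle_medium: The middle-sized round amber glass medicine bottle with a round white clip-on cap, standing upright, loose, about 130 g (0.75 to 1.3 times that). Body 44 mm in diameter, 98 mm tall over all. The cap is 28 mm in diameter and takes up the top 20 mm, on a neck of 22 mm that is clear of the shoulder down to 34 mm below the top; it is fixed to the bottle and can be lifted by. Origin: centre of the underside; z up.
- bottle_small: The smallest round amber glass medicine bottle with a round white clip-on cap, standing upright, loose, about 50 g (0.75 to 1.3 times that). Body 28 mm in diameter, 78 mm tall over all. The cap is 20 mm in diameter and takes up the top 20 mm, on a neck of 14 mm that is clear of the shoulder down to 34 mm below the top; it is fixed to the bottle and can be lifted by. Origin: centre of the underside; z up.
- bottle_flat: The one flat-sided amber glass medicine bottle with a round white clip-on cap, standing upright, loose, about 120 g (0.75 to 1.3 times that). Body oblong, 54 mm along its x by 30 mm along its y, 92 mm tall over all. The cap is 26 mm in diameter and takes up the top 20 mm, on a neck of 20 mm that is clear of the shoulder down to 34 mm below the top; it is fixed to the bottle and can be lifted by. Origin: centre of the underside; z up.
- saucer_large: The largest round stainless steel drip saucer, fixed to the shelf: 92 mm outside, 86 mm inside the rim, rim 8 mm high, floor 3 mm above the shelf. Origin: centre of the underside, on the shelf; z up.
- saucer_medium: The middle-sized round stainless steel drip saucer, fixed to the shelf: 74 mm outside, 68 mm inside the rim, rim 8 mm high, floor 3 mm above the shelf. Origin: centre of the underside, on the shelf; z up.
- saucer_small: The smallest round stainless steel drip saucer, fixed to the shelf: 58 mm outside, 52 mm inside the rim, rim 8 mm high, floor 3 mm above the shelf. Origin: centre of the underside, on the shelf; z up.
- saucer_oblong: The one oblong stainless steel drip tray, fixed to the shelf: outside 80 mm along its x by 56 mm along its y, inside 74 by 50 mm, rim 8 mm high, floor 3 mm above the shelf. Origin: centre of the underside, on the shelf; x along its length, z up.
- tub: Bystander, to be left alone: white plastic tablet tub with a white lid, 42 mm in diameter, 60 mm tall, loose, towards the far side of the shelf. Origin: centre of the underside.
- glass: Bystander, to be left alone: clear drinking glass, 54 mm across the rim, 70 mm tall, loose, towards the far side of the shelf. Origin: centre of the underside.
Mind the look-alikes: they are no part of the job. Leave any yellow look-alike of the bottle_flat alone.

How it is judged:
By the outcome, as a careful person would: the job done as asked, in the order asked, and still so for the second after the job is handed in, with the robot touching nothing.
It also fails if it takes over 128 s, if anything falls off the work surface, if the arm or the gripper's body presses on something with over 40 N, if the wrist force passes 120 N, or if a joint passes its speed limit or range.

### The arm

A 6-joint arm with a two-finger parallel gripper is mounted at the origin on the work surface. World frame = base frame: x ahead of the robot, y to its left, z up, the work surface at z = 0. Lengths are in m, angles in degrees, forces in N, time in s.
With the tool pointing down it reaches from about 0.4 to 0.825 m from the base axis. Payload 7 kg.
Tool frame: the origin (TCP) lies at the very end of the fingers, on their centre line; the grasp point (between the pads) lies 19 mm behind it (r.hold_point_z is the distance from the TCP to the grasp point, in m); z points along the fingers, y is the line along which they close (so a half turn about z gives the same grasp; the last joint's range is limited). The gripper opens to 88 mm and grips with 3 to 60 N. Pads are 19 mm wide; open, the fingers measure 130 mm over their backs; the gripper's body (78 mm by 193 mm) begins 47 mm behind the grasp point.
Start: joints at [16.507, 20.546, 0.682, 0, -70.136, -16.507], TCP at [0.675, -0, 0.227] pointing down, gripper open.
Joint ranges: [-176.03, 176.03], [-82.01, 121.73], [-58.28, 71.71], [-173.87, 95.51], [-174.79, -0.11], [-173.66, 173.66]. Speed limits (degrees/s): [136.94, 136.94, 172.46, 180, 180, 180].

### API

Orientations are given as [roll, pitch, yaw] about the fixed x, y, z axes, in that order (R = Rz(yaw) Ry(pitch) Rx(roll)).
In Python, from plant import telemetry, vision, workorder, r gives the robot as it stands.
- The arm moves only by the tool move_arm, never from a script. Its argument "plan" is a list of rows, each a list of 7 numbers: the opening, from -1 (shut) to 1 (fully open), so that 0 is half open, then the shift along the world's x, y, z in m, then the turn, a rotation vector about the world's x, y, z in degrees. In form: [[fingers, dx, dy, dz, ax, ay, az], ...]. A call has 1 to 20 rows; each row shifts and turns the commanded pose from where the row before left it; what a row does not reach is not made up. A row lasts 1/8 s, in which the tool goes at most 62.5 mm and 10.7 degrees, less where a joint would pass 70% of its speed; a pose out of reach is approached as far as the arm can. A call is refused whole if a number of a shift passes 0.0625 or a number of a turn 10.7, either way. A call with a gripper value outside its range is refused whole. The fingers move at their own pace and stop on an object; "force" is the grip in N (left out, the last holds). Time passes only in rows, so rows that do not move let the fingers close. It gives the time, the measured TCP pose, the force, the opening and the grip force at its end, in the units of the state.
- telemetry.get_state(): the state, without advancing time (a new reading comes with each control period).
- vision.capture(name): name is "scene" or "side" or "wrist"; returns a dict with "img" (420x560x3 uint8, red, green, blue), "depth" (420x560 float32, m along the optical axis (not along the pixel's ray), 0 where there is no reading), "intrinsics" (3x3 intrinsics, pixels), "D" ([k1, k2, p1, p2, k3] as OpenCV has them; the pictures are not rectified), "R" (3x3) and "t" (3): a world point X has camera coordinates R X + t. Camera axes: x right, y down, z forward; pixel columns grow to the right and rows downward; lengths in m; the calibration is good to about 2 mm. A picture is of the moment at which its call begins.
- workorder.close_job(): hands the job in; it is judged then, once.
The state is a dict: "time_s": time; "joints": joint angles; "qd": joint speeds; "joint_torque": joint torques, N m; "tcp_pos": TCP position; "eef_rot": TCP orientation; "contact_force": force on the tool from outside, world axes, zero at the start; "moment": the same for the moment, N m; "gripper_width": finger opening in m; "gripper_force": force on a finger pad.
Only numpy, scipy, OpenCV 4.12 (cv2) and the standard library are available. Lean on these libraries where they do the work, as an engineer would, in place of code of your own. Each camera call takes 0.05 s, during which the arm holds its last target. There are 200 camera calls.

## Working session

There is one attempt and no reset: what is moved stays moved. The work goes in short steps, Python scripts to look and compute and a tool call to move; the robot and the scene stay as the last step left them, time stands still between calls to the robot, and variables do not carry over. Pictures are saved under pics/ and viewed, at most 14 in all, crops included, and the job is handed in when it is done.

Besides the shell and the picture viewer there is one more tool, called after "Emit:" by a JSON object that holds its "method" and its "body". move_arm: Moves the arm, as the interface text tells. Its arguments: {"type":"object","properties":{"plan":{"type":"array"},"force":{"type":"number"}},"required":["plan"]}

```bash
mkdir -p pics; ls
cat > h.py <<'E'
import numpy as np, cv2
from plant import telemetry, vision, workorder, r
def cap(n, f=None):
    c=vision.capture(n)
    np.savez(f'/tmp/{f or n}.npz',**c)
    if f: cv2.imwrite(f'pics/{f}.png',c['img'][...,::-1])
    return c
def load(f): return np.load(f'/tmp/{f}.npz')
def cloud(c):
    h,w=c['depth'].shape
    u,v=np.meshgrid(np.arange(w),np.arange(h))
    p=cv2.undistortPoints(np.stack([u,v],-1).reshape(-1,1,2).astype(np.float64),c['intrinsics'],c['D']).reshape(h,w,2)
    d=c['depth'].astype(float)
    X=np.dstack([p[...,0]*d,p[...,1]*d,d])
    W=(X-c['t'])@c['R']
    W[d==0]=np.nan
    return W
def ray(c,u,v,z):
    p=cv2.undistortPoints(np.array([[[u,v]]],float),c['intrinsics'],c['D'])[0,0]
    o=-c['R'].T@c['t']; d=c['R'].T@np.array([p[0],p[1],1.]); return o+d*(z-o[2])/d[2]
E
python3 - <<'E'
from h import *
for n in ['scene','side','wrist']: 
    c=cap(n,n+'0'); print(n,-c['R'].T@c['t'],c['R'][2])
s=telemetry.get_state(); print(s); print(r.hold_point_z)
E
```

```text
pics
scene [ 1.08885072 -0.38916632  0.91757763] [-0.49311105  0.35842342 -0.79270054]
side [0.27741579 0.66358001 0.85653941] [ 0.24743923 -0.6108543  -0.75208434]
wrist [ 0.67497314 -0.07874336  0.38485245] [-0.00178921  0.28888864 -0.95736103]
{'time_s': 0.15, 'joints': array([ 1.65057855e+01,  2.05825959e+01,  6.44226272e-01, -1.45748295e-02,
       -7.01346881e+01, -1.65067890e+01]), 'qd': array([ 4.93043776e-02, -1.32333183e-02,  1.52860661e-01,  3.92113055e-02,
       -1.62167266e-03, -2.03918043e-06]), 'joint_torque': array([ 1.39394037e-04, -5.83274567e+01,  2.93289685e+01,  7.00122759e+00,
        8.75052094e-03, -9.76538854e-05]), 'tcp_pos': array([ 6.74622654e-01, -4.28154153e-05,  2.25819291e-01]), 'eef_rot': array([ 1.79926060e+02, -7.62145821e-03, -9.00059601e+01]), 'contact_force': array([-0.22073171, -0.41722572,  0.51840317]), 'moment': array([-0.02268968,  0.03327015, -0.02762481]), 'gripper_force': 0.0, 'gripper_width': 0.08748050096476102}
0.0188
```

View pics/scene0.png

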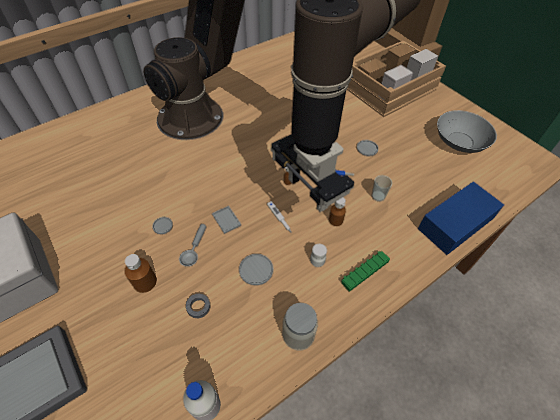

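View pics/side0.png

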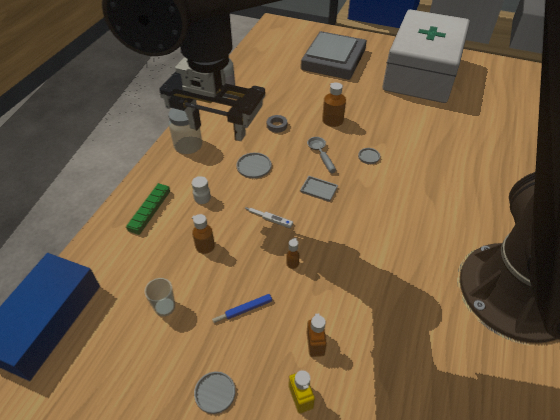

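In the side view, the bottles are large (335,103), medium (203,233), small (293,253) and amber flat (317,335). The yellow flat one at (302,390) is the look-alike. The saucers are round (254,165), (370,156) and (216,392), with the oblong tray at (319,188). Next I'll measure them.

Run:
```python
from h import *
S=load('side0'); W=cloud(S); C=load('scene0'); WC=cloud(C)
v,u=np.mgrid[:420,:560]
def near(W,p,rad,z0,z1):
    m=(np.hypot(W[...,0]-p[0],W[...,1]-p[1])<rad)&(W[...,2]>z0)&(W[...,2]<z1); return W[m]
for n,(a,b),h,R in [('L',(336,88),.118,.017),('M',(200,221),.098,.014),('S',(294,242),.078,.01),('F',(318,321),.092,.013),('Y',(302,378),.092,.013),('tub',(201,183),.06,.021),('glass',(160,287),.07,.027)]:
    p=ray(S,a,b,h)
    for nm,w in (('side',W),('scene',WC)):
        q=near(w,p,.04,h-.005,h+.005)
        if len(q): print(n,nm,len(q),p.round(3),q.mean(0).round(4),((q.min(0)+q.max(0))/2).round(4),np.ptp(q,axis=0).round(3))
for n,(a,b) in [('A',(254,165)),('B',(370,156)),('C',(216,392)),('O',(319,188))]:
    p=ray(S,a,b,.003)
    for nm,w in (('side',W),('scene',WC)):
        q=near(w,p,.065,.0055,.012)
        if len(q)>10:
            ce,sz,an=cv2.minAreaRect((q[:,:2]*1000).astype(np.float32)); cc=cv2.minEnclosingCircle((q[:,:2]*1000).astype(np.float32))
            print(n,nm,len(q),p.round(4),q.mean(0).round(4),'rect',np.round(ce,1),np.round(sz,1),round(an,1),'circ',np.round(cc[0],1),round(cc[1],1))
S2=cv2.resize(S['img'][280:420,180:360],None,fx=4,fy=4,interpolation=cv2.INTER_CUBIC); cv2.imwrite('pics/cropF.png',S2[...,::-1])
```

```text
L side 87 [ 0.524 -0.396  0.118] [ 0.528  -0.4044  0.117 ] [ 0.5297 -0.4057  0.1171] [0.036 0.039 0.008]
L scene 162 [ 0.524 -0.396  0.118] [ 0.5289 -0.4088  0.1181] [ 0.5281 -0.4085  0.118 ] [0.038 0.033 0.01 ]
M side 118 [0.66  0.14  0.098] [0.6654 0.1356 0.0968] [0.6672 0.1341 0.0974] [0.031 0.027 0.008]
M scene 60 [0.66  0.14  0.098] [0.6682 0.1314 0.0979] [0.6698 0.1331 0.0976] [0.022 0.027 0.009]
S side 69 [0.461 0.106 0.078] [0.4631 0.1074 0.0768] [0.4629 0.1046 0.0767] [0.019 0.024 0.007]
S scene 8 [0.461 0.106 0.078] [0.4637 0.096  0.0762] [0.4624 0.0955 0.0758] [0.007 0.007 0.006]
F side 162 [0.357 0.266 0.092] [0.3576 0.2673 0.091 ] [0.3573 0.2654 0.0912] [0.025 0.029 0.008]
Y side 208 [0.35  0.374 0.092] [0.3493 0.3747 0.0909] [0.3501 0.3745 0.0913] [0.026 0.026 0.009]
tub side 159 [0.732 0.008 0.06 ] [0.7386 0.0063 0.0589] [0.7389 0.0057 0.0591] [0.039 0.039 0.008]
tub scene 149 [0.732 0.008 0.06 ] [0.7377 0.0022 0.0608] [0.7374 0.0037 0.0602] [0.037 0.039 0.009]
glass side 161 [0.669 0.298 0.07 ] [0.6711 0.3032 0.0683] [0.6711 0.3034 0.0686] [0.052 0.054 0.007]
glass sc
[... 388 characters left out ...]
3898 -0.2882  0.0074] rect [ 392.  -290.1] [56.5 57.3] 27.5 circ [ 390.4 -290.9] 30.8
B scene 117 [ 0.3876 -0.2926  0.003 ] [ 0.3912 -0.2924  0.0077] rect [ 377.9 -291.5] [56.3 96.1] 87.1 circ [ 378.  -289.2] 54.5
C side 206 [0.4942 0.4213 0.003 ] [0.4958 0.4241 0.0071] rect [497. 423.] [72.4 72.6] 25.1 circ [497.4 423. ] 37.1
C scene 77 [0.4942 0.4213 0.003 ] [0.496  0.4197 0.0072] rect [496.6 419.4] [69.5 74.5] 49.8 circ [498.4 420.2] 38.9
O side 130 [ 0.4784 -0.1304  0.003 ] [ 0.4803 -0.1299  0.0075] rect [ 478.  -146.2] [96.1 81. ] 84.2 circ [ 477.5 -139.9] 54.5
O scene 184 [ 0.4784 -0.1304  0.003 ] [ 0.4788 -0.1287  0.0078] rect [ 478.2 -129.8] [94.2 88.6] 37.3 circ [ 476.7 -132.1] 59.2
```

View pics/cropF.png

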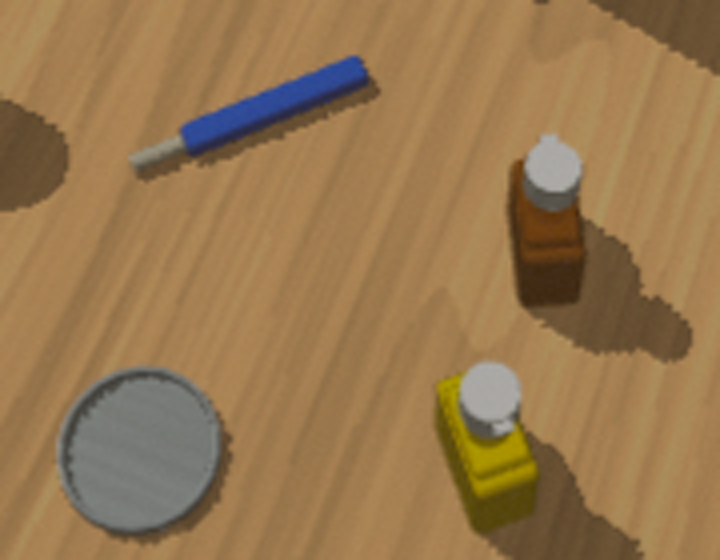

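The crop confirms the target: amber flat-sided bottle at side (317,335), with the yellow one at (302,390) to be left alone. The sizes match too: saucer A is 91 mm (large), C is 73 mm (medium) and B is 57 mm (small). I'll go above the large bottle.

Emit:
{"method": "move_arm", "body": {"plan": [[0.2,-0.0146,-0.0407,0,0,0,0],[0.2,-0.0146,-0.0407,0,0,0,0],[0.2,-0.0146,-0.0407,0,0,0,0],[0.2,-0.0146,-0.0407,0,0,0,0],[0.2,-0.0146,-0.0407,0,0,0,0],[0.2,-0.0146,-0.0407,0,0,0,0],[0.2,-0.0146,-0.0407,0,0,0,0],[0.2,-0.0146,-0.0407,0,0,0,0],[0.2,-0.0146,-0.0407,0,0,0,0],[0.2,-0.0146,-0.0407,0,0,0,0],[0.2,0,0,0,0,0,0],[0.2,0,0,0,0,0,0],[0.2,0,0,0,0,0,0]], "force": 15}}

```text
time_s: 1.78
tcp_pos: [0.5294, -0.4062, 0.2265]
eef_rot: [180.0, 0.0, -89.9]
contact_force: [0.5, 0.9, 0.9]
gripper_width: 0.0523
gripper_force: 0.0
```

```bash
cat >> h.py <<'E'
def cap_at(c,p,h,R):
    W=cloud(c); d=np.hypot(W[...,0]-p[0],W[...,1]-p[1])
    m=(d<R+.02)&(abs(W[...,2]-h)<.004); q=W[m]
    cc=cv2.minEnclosingCircle((q[:,:2]*1000).astype(np.float32))
    print('cap',len(q),'mean',q.mean(0).round(4),'mid',((q.min(0)+q.max(0))/2).round(4),'ext',np.ptp(q,axis=0).round(4),'circ',np.round(cc[0],1),round(cc[1],1))
E
python3 - <<'E'
from h import *
s=telemetry.get_state(); print(s['tcp_pos'],s['eef_rot'],s['contact_force'],s['gripper_width'])
c=cap('wrist','w1'); cap_at(c,(.529,-.407),.118,.017)
E
```

```text
[ 0.52936803 -0.40616727  0.22654907] [ 1.79999352e+02  9.15430840e-03 -8.99401037e+01] [0.50462552 0.92785064 0.87522759] 0.052349649257704065
cap 1273 mean [ 0.5284 -0.4093  0.1186] mid [ 0.5293 -0.4085  0.1177] ext [0.0361 0.0325 0.0073] circ [ 529.2 -409.8] 18.9
```

View pics/w1.png

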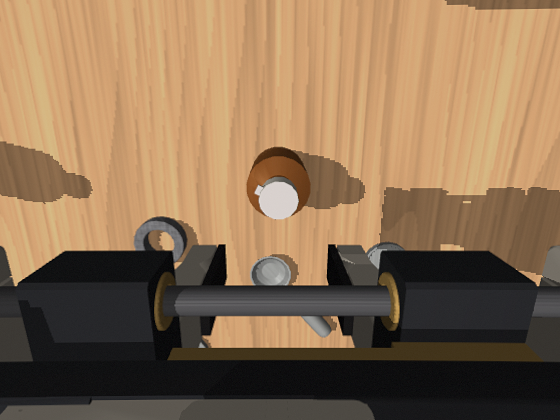

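The cap is at (278,199), with a small tab at (258,190) pointing world +x/−y. I'll turn the fingers +66° so the pads clear the tab, then descend.

Emit:
{"method": "move_arm", "body": {"plan": [[0.2,-0.0008,-0.0028,-0.01,0,0,10],[0.2,0,0,-0.01,0,0,10],[0.2,0,0,-0.01,0,0,10],[0.2,0,0,-0.01,0,0,10],[0.2,0,0,-0.01,0,0,10],[0.2,0,0,-0.01,0,0,10],[0.2,0,0,-0.01,0,0,6],[0.2,0,0,-0.01,0,0,0],[0.2,0,0,0,0,0,0]]}}

```text
time_s: 2.95
tcp_pos: [0.528, -0.4091, 0.1457]
eef_rot: [-180.0, 0.1, -24.1]
contact_force: [0.0, -0.7, 0.2]
gripper_width: 0.0525
gripper_force: 0.0
```

Run:
```python
from h import *
s=telemetry.get_state(); print(s['joints'].round(1),s['tcp_pos'],s['eef_rot'])
c=cap('wrist'); cap_at(c,(.529,-.408),.118,.017)
# tray yaw
for n in('side0','scene0'):
    c=load(n); W=cloud(c); m=(abs(W[...,0]-.479)<.06)&(abs(W[...,1]+.13)<.06)
    im=c['img'].astype(int); g=(np.ptp(im,axis=2)<25)&(im.sum(2)>240)&m&(W[...,2]<.014)&(W[...,2]>.000)
    k,l,st,_=cv2.connectedComponentsWithStats(g.astype(np.uint8)); i=1+st[1:,4].argmax(); q=W[l==i]
    print(n,len(q),cv2.minAreaRect((q[:,:2]*1000).astype(np.float32)),q.mean(0).round(4))
```

```text
[-21.1  23.2  -6.3  -0.  -60.6  87. ] [ 0.52799694 -0.40910122  0.14570015] [-1.79992572e+02  8.68318705e-02 -2.40990592e+01]
cap 2397 mean [ 0.5298 -0.4087  0.1187] mid [ 0.5299 -0.4079  0.1174] ext [0.0364 0.0331 0.0066] circ [ 529.8 -409.8] 18.9
side0 446 ((479.4252624511719, -128.2483673095703), (60.206119537353516, 80.28868103027344), 84.2285385131836) [ 0.478  -0.1299  0.0036]
scene0 439 ((477.8188781738281, -129.53196716308594), (54.66777038574219, 81.83799743652344), 86.08673858642578) [ 0.4784 -0.1293  0.0053]
```

Emit:
{"method": "move_arm", "body": {"plan": [[0.2,0.001,0,-0.014,0,0,0],[0.2,0,0,-0.014,0,0,0],[0.2,0,0,-0.014,0,0,0],[0.2,0,0,-0.0135,0,0,0],[0.2,0,0,0,0,0,0],[0,0,0,0,0,0,0],[-0.3,0,0,0,0,0,0],[-0.5,0,0,0,0,0,0],[-0.5,0,0,0,0,0,0],[-0.5,0,0,0,0,0,0]], "force": 15}}

```text
time_s: 4.25
tcp_pos: [0.5296, -0.4099, 0.0917]
eef_rot: [180.0, -0.1, -24.0]
contact_force: [0.9, 1.5, 4.2]
gripper_width: 0.0335
gripper_force: 15.0
```

Emit:
{"method": "move_arm", "body": {"plan": [[-0.5,0,0,0.005,0,0,0],[-0.5,0,0,0.01,0,0,0],[-0.5,0,0,0.02,0,0,0],[-0.5,0,0,0.02,0,0,0],[-0.5,0,0,0.01,0,0,0],[-0.5,0,0,0,0,0,0]]}}

```text
time_s: 5.0
tcp_pos: [0.5295, -0.4099, 0.1569]
eef_rot: [-180.0, -0.1, -24.0]
contact_force: [0.1, -0.4, -2.3]
gripper_width: 0.0335
gripper_force: 15.0
```

Run:
```python
from h import *
W=cloud(load('scene0'));
m=(abs(W[...,0]-.8)<.1)&(abs(W[...,1]+.25)<.15)&(W[...,2]>.02)&(W[...,2]<.2); q=W[m]
print(len(q),q.min(0),q.max(0),q.mean(0))
c=cap('side','s1'); s=telemetry.get_state(); print(s['tcp_pos'],s['contact_force'],s['gripper_width'])
```

```text
1252 [ 0.83275067 -0.3998749   0.02021073] [ 0.89998757 -0.1263324   0.11549062] [ 0.87330431 -0.19628712  0.09710908]
[ 0.52899902 -0.40967094  0.15590105] [ 0.52443464 -0.48712616 -2.51516381] 0.033506938779734874
```

View pics/s1.png

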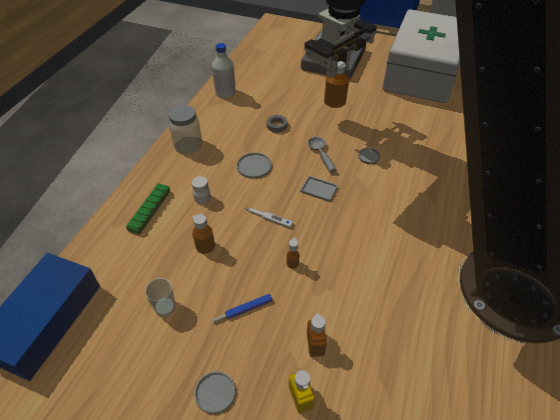

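The bottle is held upright at (337,88) and clear of the shelf. I'll carry it over saucer A.

Emit:
{"method": "move_arm", "body": {"plan": [[-0.5,0.009,0.016,0,0,0,0],[-0.5,0.017,0.033,0,0,0,0],[-0.5,0.017,0.033,0,0,0,0],[-0.5,0.017,0.033,0,0,0,0],[-0.5,0.017,0.033,0,0,0,0],[-0.5,0.017,0.033,0,0,0,0],[-0.5,0.017,0.033,0,0,0,0],[-0.5,0.017,0.033,0,0,0,0],[-0.5,0.009,0.016,0,0,0,0],[-0.5,0,0,0,0,0,0],[-0.5,0,0,-0.01,0,0,0],[-0.5,0,0,-0.015,0,0,0],[-0.5,0,0,-0.015,0,0,0],[-0.5,0,0,-0.01,0,0,0],[-0.5,0,0,0,0,0,0],[-0.5,0,0,0,0,0,0]]}}

```text
time_s: 7.05
tcp_pos: [0.6665, -0.147, 0.1064]
eef_rot: [-180.0, -0.0, -24.0]
contact_force: [0.8, -0.2, -2.0]
gripper_width: 0.0334
gripper_force: 15.0
```

Run:
```python
from h import *
s=telemetry.get_state(); print(s['tcp_pos'],s['contact_force'],s['joints'].round(1))
c=cap('side','s2'); i=c['img'][90:210,180:340]; cv2.imwrite('pics/s2c.png',cv2.resize(i,None,fx=4,fy=4)[...,::-1])
```

```text
[ 0.66653296 -0.14696118  0.10644213] [ 0.78569737 -0.20289141 -1.96168027] [  3.9  26.3  -6.9   0.  -56.8  62.1]
```

View pics/s2c.png

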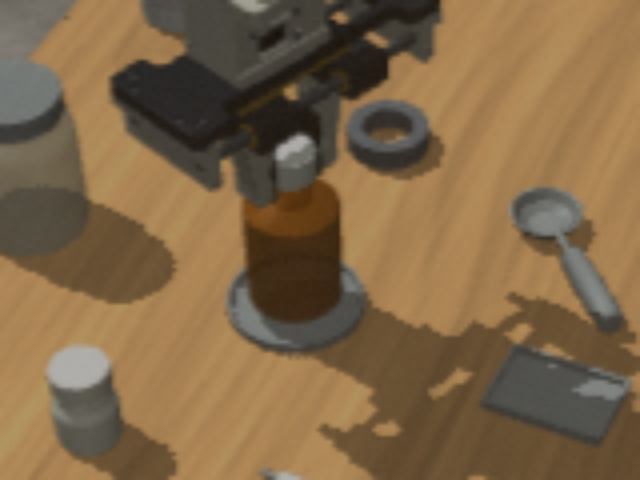

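The bottle is centred over the large saucer. Lowering to contact.

Emit:
{"method": "move_arm", "body": {"plan": [[-0.5,-0.001,-0.001,-0.005,0,0,0],[-0.5,0,0,-0.0035,0,0,0],[-0.5,0,0,-0.0015,0,0,0],[-0.5,0,0,-0.001,0,0,0],[-0.5,0,0,0,0,0,0],[-0.5,0,0,0,0,0,0]]}}

```text
time_s: 7.85
tcp_pos: [0.6653, -0.1478, 0.0952]
eef_rot: [-180.0, -0.0, -24.0]
contact_force: [-0.7, -0.7, -1.9]
gripper_width: 0.0334
gripper_force: 15.0
```

Emit:
{"method": "move_arm", "body": {"plan": [[-0.5,0,0,-0.0008,0,0,0],[-0.5,0,0,0,0,0,0],[-0.5,0,0,0,0,0,0]]}}

```text
time_s: 8.22
tcp_pos: [0.6655, -0.1478, 0.0947]
eef_rot: [-180.0, -0.0, -24.0]
contact_force: [-0.1, 0.7, 1.2]
gripper_width: 0.0333
gripper_force: 15.0
```

Emit:
{"method": "move_arm", "body": {"plan": [[-0.3,0,0,0,0,0,0],[-0.1,0,0,0,0,0,0],[0.1,0,0,0,0,0,0],[0.1,0,0,0,0,0,0],[0.1,0,0,0.01,0,0,0],[0.1,0,0,0.02,0,0,0],[0.1,0,0,0.03,0,0,0],[0.1,0,0,0.03,0,0,0],[0.1,0,0.02,0.015,0,0,0],[0.1,0,0.04,0,0,0,0],[0.1,0,0.04,0,0,0,0],[0.1,0,0.04,0,0,0,0],[0.1,0,0.04,0,0,0,0],[0.1,0,0.04,0,0,0,0],[0.1,0.003,0.04,0,0,0,0],[0.1,0,0.02,0,0,0,0],[0.1,0,0,0,0,0,0],[0.1,0,0,0,0,0,0]]}}

```text
time_s: 10.48
tcp_pos: [0.6679, 0.1318, 0.1992]
eef_rot: [180.0, 0.0, -24.0]
contact_force: [0.2, 0.5, 0.1]
gripper_width: 0.0479
gripper_force: 0.0
```

Run:
```python
from h import *
s=telemetry.get_state(); print(s['tcp_pos'],s['contact_force'],s['joints'].round(1))
c=cap('wrist','w2'); cap_at(c,(.668,.133),.098,.014)
W=cloud(cap('side')); q=W[(np.hypot(W[...,0]-.665,W[...,1]+.148)<.04)&(W[...,2]>.117)&(W[...,2]<.126)]; print(len(q),q.mean(0))
```

```text
[0.6678842  0.13178689 0.19919194] [0.22985043 0.47596175 0.11880033] [ 27.5  22.   -0.7   0.  -67.3  38.5]
cap 918 mean [0.6675 0.1332 0.0987] mid [0.6683 0.1335 0.0977] ext [0.0317 0.0274 0.0064] circ [668.2 133.4] 16.0
104 [ 0.66280166 -0.14389441  0.12017045]
```

View pics/w2.png

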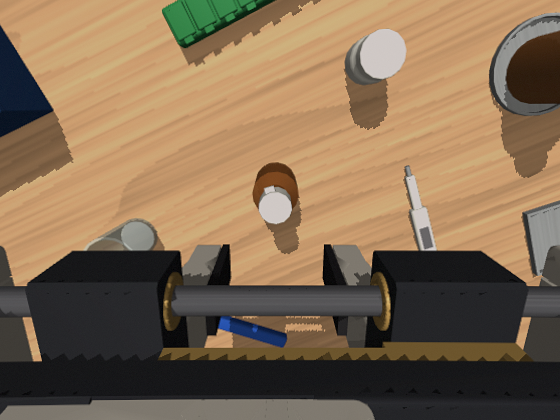

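The large bottle stands on its saucer. The medium cap is at (275,207) with its tab at (268,190), clear of the pads. Grasping.

Emit:
{"method": "move_arm", "body": {"plan": [[0.1,0,0.0015,-0.02,0,0,0],[0.1,0,0,-0.03,0,0,0],[0.1,0,0,-0.03,0,0,0],[0.1,0,0,-0.025,0,0,0],[0.1,0,0,-0.015,0,0,0],[0.1,0,0,-0.009,0,0,0],[0.1,0,0,0,0,0,0],[-0.1,0,0,0,0,0,0],[-0.3,0,0,0,0,0,0],[-0.5,0,0,0,0,0,0],[-0.6,0,0,0,0,0,0],[-0.6,0,0,0,0,0,0],[-0.6,0,0,0,0,0,0]], "force": 15}}

```text
time_s: 12.2
tcp_pos: [0.6685, 0.1337, 0.0708]
eef_rot: [-180.0, -0.0, -24.0]
contact_force: [-1.8, -0.4, 4.8]
gripper_width: 0.0274
gripper_force: 15.0
```

Emit:
{"method": "move_arm", "body": {"plan": [[-0.6,0,0,0.005,0,0,0],[-0.6,0,0,0.02,0,0,0],[-0.6,0,0,0.03,0,0,0],[-0.6,0,0,0.03,0,0,0],[-0.6,-0.0095,0.016,0,0,0,0],[-0.6,-0.019,0.032,0,0,0,0],[-0.6,-0.019,0.032,0,0,0,0],[-0.6,-0.019,0.032,0,0,0,0],[-0.6,-0.019,0.032,0,0,0,0],[-0.6,-0.019,0.032,0,0,0,0],[-0.6,-0.019,0.032,0,0,0,0],[-0.6,-0.019,0.032,0,0,0,0],[-0.6,-0.019,0.032,0,0,0,0],[-0.6,-0.0095,0.016,0,0,0,0],[-0.6,0,0,-0.02,0,0,0],[-0.6,0,0,-0.03,0,0,0],[-0.6,0,0,-0.02,0,0,0],[-0.6,0,0,0,0,0,0],[-0.6,0,0,0,0,0,0]]}}

```text
time_s: 14.58
tcp_pos: [0.4975, 0.4219, 0.0858]
eef_rot: [-180.0, -0.0, -24.0]
contact_force: [-0.8, 1.0, -1.2]
gripper_width: 0.0273
gripper_force: 15.0
```

Run:
```python
from h import *
s=telemetry.get_state(); print(s['tcp_pos'],s['contact_force'],s['joints'].round(1))
c=cap('side','s3'); i=c['img'][290:420,140:360]; cv2.imwrite('pics/s3c.png',cv2.resize(i,None,fx=3,fy=3)[...,::-1])
```

```text
[0.49746013 0.42190365 0.08579978] [-0.7886015   0.99207208 -1.18003556] [ 57.4  25.  -12.2   0.  -52.8   8.6]
```

View pics/s3c.png

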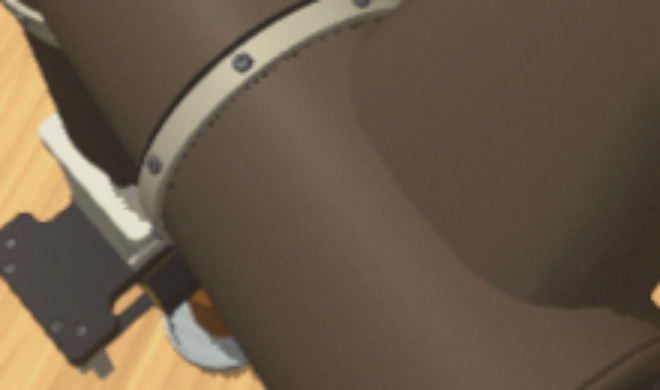

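The arm hides most of the view, but the bottle shows inside the saucer outline at (205,320). Lowering by numbers: contact is expected at TCP z 0.0738.

Emit:
{"method": "move_arm", "body": {"plan": [[-0.6,0,-0.001,-0.005,0,0,0],[-0.6,0,0,-0.004,0,0,0],[-0.6,0,0,-0.002,0,0,0],[-0.6,0,0,-0.001,0,0,0],[-0.6,0,0,0,0,0,0],[-0.6,0,0,0,0,0,0]]}}

```text
time_s: 15.38
tcp_pos: [0.4974, 0.4207, 0.0739]
eef_rot: [-180.0, -0.0, -24.0]
contact_force: [-1.0, -1.9, 5.3]
gripper_width: 0.0274
gripper_force: 15.0
```

Emit:
{"method": "move_arm", "body": {"plan": [[-0.4,0,0,0,0,0,0],[-0.2,0,0,0,0,0,0],[0,0,0,0,0,0,0],[0,0,0,0,0,0,0],[0,0,0,0.01,0,0,0],[0,0,0,0.03,0,0,0],[0,0,0,0.03,0,0,0],[0,0,-0.017,0.03,0,0,0],[0,-0.004,-0.04,0.006,0,0,0],[0,-0.005,-0.04,0,0,0,0],[0,-0.005,-0.04,0,0,0,0],[0,-0.005,-0.04,0,0,0,0],[0,-0.005,-0.04,0,0,0,0],[0,-0.005,-0.04,0,0,0,0],[0,-0.005,-0.04,0,0,0,0],[0,0,-0.02,0,0,0,0],[0,0,0,0,0,0,0],[0,0,0,0,0,0,0]]}}

```text
time_s: 17.62
tcp_pos: [0.4637, 0.1043, 0.1796]
eef_rot: [-180.0, -0.0, -24.0]
contact_force: [0.5, 0.8, 0.3]
gripper_width: 0.0443
gripper_force: 0.0
```

Run:
```python
from h import *
s=telemetry.get_state(); print(s['tcp_pos'],s['contact_force'],s['joints'].round(1))
c=cap('wrist','w3'); cap_at(c,(.4635,.104),.078,.01)
W=cloud(cap('side')); q=W[(np.hypot(W[...,0]-.497,W[...,1]-.4207)<.04)&(W[...,2]>.097)&(W[...,2]<.106)]; print(len(q),q.mean(0))
```

```text
[0.46367364 0.1042509  0.17955773] [0.53444915 0.82169626 0.29775005] [ 36.5   3.7 -27.7   0.  -58.6  29.5]
cap 508 mean [0.4644 0.105  0.0784] mid [0.4638 0.1045 0.0773] ext [0.0191 0.0241 0.0066] circ [464.1 104.4] 12.2
230 [0.49459335 0.42147718 0.09995586]
```

View pics/w3.png

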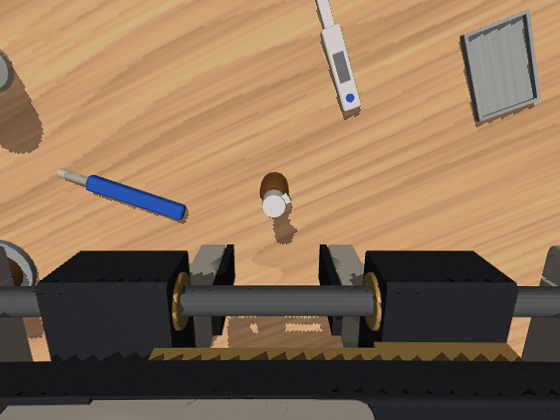

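The small cap is at (274,206), with its tab at (285,198) near the closing line. I'll turn −54°, so the closing axis is perpendicular to the tab, and grasp.

Emit:
{"method": "move_arm", "body": {"plan": [[0,0.0006,0.0005,0,0,0,-9],[0,0,0,-0.01,0,0,-9],[0,0,0,-0.01,0,0,-9],[0,0,0,-0.01,0,0,-9],[0,0,0,-0.01,0,0,-9],[0,0,0,-0.01,0,0,-9],[0,0,0,-0.025,0,0,0],[0,0,0,-0.025,0,0,0],[0,0,0,-0.02,0,0,0],[0,0,0,-0.0095,0,0,0],[0,0,0,0,0,0,0],[-0.2,0,0,0,0,0,0],[-0.4,0,0,0,0,0,0],[-0.6,0,0,0,0,0,0],[-0.8,0,0,0,0,0,0],[-0.8,0,0,0,0,0,0],[-0.8,0,0,0,0,0,0]], "force": 10}}

```text
time_s: 19.85
tcp_pos: [0.4641, 0.1043, 0.0501]
eef_rot: [-180.0, 0.0, -78.0]
contact_force: [0.3, -0.0, 5.5]
gripper_width: 0.0195
gripper_force: 10.0
```

Run:
```python
from h import *
c=load('w3'); W=cloud(c); v,u=np.mgrid[:420,:560]
m=(abs(W[...,0]-.479)<.06)&(abs(W[...,1]+.13)<.06)&(W[...,2]<.014)&(W[...,2]>.0015)
im=c['img'].astype(int); g=(np.ptp(im,axis=2)<25)&m
k,l,st,_=cv2.connectedComponentsWithStats(g.astype(np.uint8)); i=1+st[1:,4].argmax(); q=W[l==i]
print(len(q),cv2.minAreaRect((q[:,:2]*1000).astype(np.float32)),q.mean(0).round(4))
for z0,z1 in((.0015,.0045),(.0065,.0095)):
  a=q[(q[:,2]>z0)&(q[:,2]<z1)]; print(len(a),a.mean(0),cv2.minAreaRect((a[:,:2]*1000).astype(np.float32)))
s=telemetry.get_state(); print(s['tcp_pos'],s['gripper_width'],s['joints'].round(1))
```

```text
6243 ((478.5919189453125, -128.746826171875), (58.2552375793457, 81.88513946533203), 85.66344451904297) [ 0.4804 -0.1299  0.0053]
2941 [ 0.48091225 -0.12975581  0.00374821] ((478.5638122558594, -127.87877655029297), (55.650970458984375, 81.5860366821289), 86.15834045410156)
1011 [ 0.47939628 -0.12939628  0.00839167] ((479.5111389160156, -128.9285888671875), (58.44675827026367, 79.75149536132812), 86.04237365722656)
[0.46412947 0.10431641 0.05014201] 0.01949573455435533 [ 36.5  13.3 -36.9   0.  -39.8 -24.5]
```

Emit:
{"method": "move_arm", "body": {"plan": [[-0.8,0,0,0.005,0,0,0],[-0.8,0,0,0.02,0,0,0],[-0.8,0,0,0.02,0,0,0],[-0.8,0,-0.016,0.015,0,0,0],[-0.8,-0.008,-0.036,0,0,0,0],[-0.8,-0.008,-0.036,0,0,0,0],[-0.8,-0.008,-0.036,0,0,0,0],[-0.8,-0.008,-0.036,0,0,0,0],[-0.8,-0.008,-0.036,0,0,0,0],[-0.8,-0.008,-0.036,0,0,0,0],[-0.8,-0.008,-0.036,0,0,0,0],[-0.8,-0.008,-0.036,0,0,0,0],[-0.8,-0.008,-0.036,0,0,0,0],[-0.8,0,-0.036,0,0,0,0],[-0.8,0,-0.02,0,0,0,0],[-0.8,0,0,-0.015,0,0,0],[-0.8,0,0,-0.02,0,0,0],[-0.8,0,0,-0.01,0,0,0],[-0.8,0,0,0,0,0,0],[-0.8,0,0,0,0,0,0]]}}

```text
time_s: 22.35
tcp_pos: [0.3921, -0.292, 0.0653]
eef_rot: [-180.0, -0.0, -78.0]
contact_force: [0.4, 0.2, -0.5]
gripper_width: 0.0198
gripper_force: 10.0
```

Run:
```python
from h import *
s=telemetry.get_state(); print(s['tcp_pos'],s['contact_force'],s['joints'].round(1),s['gripper_width'])
c=cap('scene','s4'); i=c['img'][150:290,90:270]; cv2.imwrite('pics/s4c.png',cv2.resize(i,None,fx=4,fy=4)[...,::-1])
```

```text
[ 0.39206519 -0.29198918  0.06530948] [ 0.36482137  0.23369334 -0.46243061] [-13.6  13.1 -34.4   0.  -42.5  25.6] 0.019777005943260303
```

View pics/s4c.png

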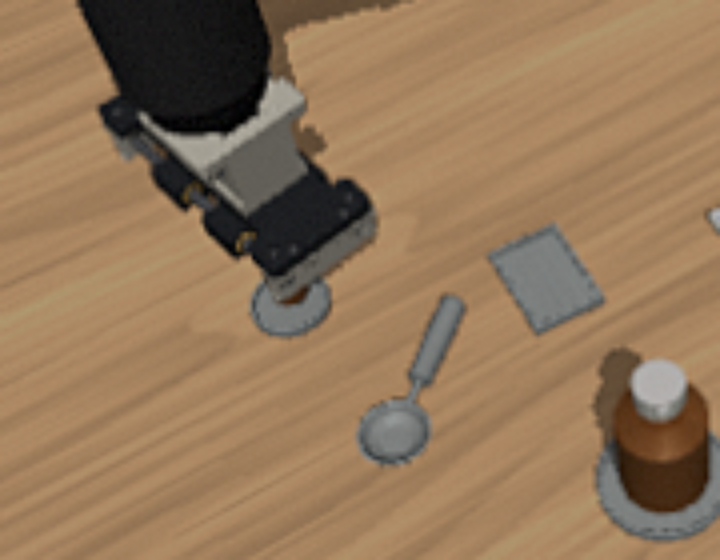

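The small bottle is over saucer B at crop (290,300), and the large bottle is well inside its saucer. Lowering by 12 mm.

Emit:
{"method": "move_arm", "body": {"plan": [[-0.8,0,0,-0.005,0,0,0],[-0.8,0,0,-0.004,0,0,0],[-0.8,0,0,-0.002,0,0,0],[-0.8,0,0,-0.001,0,0,0],[-0.8,0,0,0,0,0,0],[-0.8,0,0,0,0,0,0]]}}

```text
time_s: 23.15
tcp_pos: [0.3919, -0.292, 0.0532]
eef_rot: [-180.0, -0.0, -78.0]
contact_force: [-1.0, -0.4, 5.2]
gripper_width: 0.0191
gripper_force: 10.0
```

Emit:
{"method": "move_arm", "body": {"plan": [[-0.6,0,0,0,0,0,0],[-0.4,0,0,0,0,0,0],[-0.2,0,0,0,0,0,0],[-0.1,0,0,0,0,0,0],[-0.1,0,0,0.01,0,0,0],[-0.1,0,0,0.03,0,0,0],[-0.1,0,0,0.04,0,0,0],[-0.1,0,0.01,0.04,0,0,0],[-0.1,0.016,0.036,0.015,0,0,0],[-0.1,0.016,0.036,0,0,0,0],[-0.1,0.016,0.036,0,0,0,0],[-0.1,0.016,0.036,0,0,0,0],[-0.1,0.014,0.036,0,0,0,0],[-0.1,0,0.04,0,0,0,0],[-0.1,0,0.04,0,0,0,0],[-0.1,0,0.04,0,0,0,0],[-0.1,0,0.04,0,0,0,0],[-0.1,0,0.04,0,0,0,0],[-0.1,0,0,0,0,0,0]]}}

```text
time_s: 25.52
tcp_pos: [0.4699, 0.1003, 0.1885]
eef_rot: [-179.9, 0.0, -77.8]
contact_force: [-0.0, -0.3, -0.2]
gripper_width: 0.0395
gripper_force: 0.0
```

Emit:
{"method": "move_arm", "body": {"plan": [[-0.1,-0.012,0.016,0,0,0,0],[-0.1,-0.02,0.029,0,0,0,0],[-0.1,-0.02,0.03,0,0,0,0],[-0.1,-0.02,0.03,0,0,0,0],[-0.1,-0.02,0.03,0,0,0,0],[-0.1,-0.02,0.03,0,0,0,0],[-0.1,0,0,0,0,0,0],[-0.1,0,0,0,0,0,0]]}}

```text
time_s: 26.52
tcp_pos: [0.3579, 0.2626, 0.188]
eef_rot: [-180.0, 0.0, -78.0]
contact_force: [-0.4, 0.7, -0.5]
gripper_width: 0.0393
gripper_force: 0.0
```

Run:
```python
from h import *
s=telemetry.get_state(); print(s['tcp_pos'],s['eef_rot'],s['contact_force'],s['joints'].round(1))
c=cap('wrist','w4'); cap_at(c,(.357,.265),.092,.013)
for n,cc in(('w',c),('side0',load('side0'))):
    W=cloud(cc); d=np.hypot(W[...,0]-.3575,W[...,1]-.265)
    for z0,z1 in((.048,.062),(.01,.062),(.02,.05)):
        q=W[(d<.04)&(W[...,2]>z0)&(W[...,2]<z1)]
        if len(q)>5: print(n,z0,len(q),q.mean(0).round(4),cv2.minAreaRect((q[:,:2]*1000).astype(np.float32)))
```

```text
[0.35787348 0.26263881 0.18802864] [-1.79995980e+02  1.01966681e-03 -7.79851364e+01] [-0.39786645  0.67508566 -0.50513045] [ 61.9   0.  -30.3   0.  -59.6 -49.9]
cap 828 mean [0.3581 0.2643 0.0925] mid [0.3577 0.2638 0.0917] ext [0.0252 0.0293 0.0071] circ [358.2 263.8] 15.0
w 0.048 933 [0.3606 0.2542 0.0549] ((357.5928955078125, 265.7427978515625), (29.970645904541016, 53.73849868774414), 25.030332565307617)
w 0.01 1153 [0.3614 0.2521 0.0502] ((357.5982666015625, 265.6563720703125), (30.053417205810547, 53.878238677978516), 24.96498680114746)
w 0.02 231 [0.3635 0.2459 0.0383] ((358.3909606933594, 263.9745788574219), (30.039514541625977, 50.15523910522461), 24.94892120361328)
side0 0.048 242 [0.3549 0.2784 0.0543] ((357.3628845214844, 268.2254943847656), (29.079030990600586, 51.87789535522461), 25.32124900817871)
side0 0.01 441 [0.3539 0.2818 0.0438] ((356.79925537109375, 268.4740905761719), (30.202617645263672, 52.625221252441406), 24.913522720336914)
side0 0.02 190 [0.3535 0.2852 0.0382] ((356.50927734375, 269.09832763671875), (30.202617645263672, 51.24864959716797), 24.913522720336914)
```

View pics/w4.png

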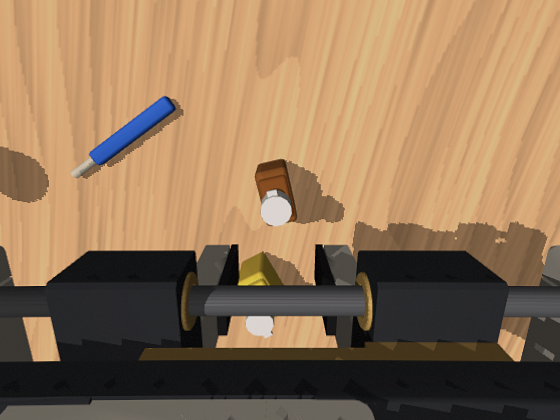

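The amber flat bottle is at (275,195), with its cap at (276,210) and its tab perpendicular to the closing line. Its length lies at 115° and the tray's at −4°, so it must turn +61° in all. Grasping.

Emit:
{"method": "move_arm", "body": {"plan": [[-0.1,0,0.002,-0.02,0,0,0],[-0.1,0,0,-0.03,0,0,0],[-0.1,0,0,-0.03,0,0,0],[-0.1,0,0,-0.025,0,0,0],[-0.1,0,0,-0.012,0,0,0],[-0.1,0,0,-0.007,0,0,0],[-0.1,0,0,0,0,0,0],[-0.3,0,0,0,0,0,0],[-0.5,0,0,0,0,0,0],[-0.6,0,0,0,0,0,0],[-0.7,0,0,0,0,0,0],[-0.7,0,0,0,0,0,0],[-0.7,0,0,0,0,0,0]], "force": 15}}

```text
time_s: 28.2
tcp_pos: [0.358, 0.2656, 0.0643]
eef_rot: [-180.0, 0.0, -78.0]
contact_force: [-1.9, -0.6, 5.9]
gripper_width: 0.0256
gripper_force: 15.0
```

Emit:
{"method": "move_arm", "body": {"plan": [[-0.7,0,0,0.005,0,0,0],[-0.7,0,0,0.02,0,0,0],[-0.7,0,0,0.03,0,0,0],[-0.7,0,0,0.015,0,0,0],[-0.7,0.016,-0.025,0,0,0,0],[-0.7,0.02,-0.028,0,0,0,0],[-0.7,0.02,-0.028,0,0,0,0],[-0.7,0.02,-0.028,0,0,0,0],[-0.7,0.02,-0.028,0,0,0,0],[-0.7,0.016,-0.028,0,0,0,0],[-0.7,0.002,-0.03,0,0,0,8],[-0.7,0.002,-0.03,0,0,0,8],[-0.7,0.002,-0.03,0,0,0,8],[-0.7,0.002,-0.03,0,0,0,8],[-0.7,0.001,-0.03,0,0,0,8],[-0.7,0,-0.03,0,0,0,8],[-0.7,0,-0.03,0,0,0,8],[-0.7,0,-0.02,0,0,0,5],[-0.7,0,0,0,0,0,0],[-0.7,0,0,0,0,0,0]]}}

```text
time_s: 30.7
tcp_pos: [0.4786, -0.1296, 0.1337]
eef_rot: [-180.0, 0.0, -17.1]
contact_force: [0.2, 0.4, -2.0]
gripper_width: 0.0257
gripper_force: 15.0
```

Run:
```python
from h import *
s=telemetry.get_state(); print(s['tcp_pos'],s['eef_rot'],s['contact_force'],s['joints'].round(1),s['gripper_width'])
def tray(W,c):
    im=c['img'].astype(int); g=(np.ptp(im,axis=2)<25)&(abs(W[...,0]-.479)<.06)&(abs(W[...,1]+.13)<.06)&(W[...,2]<.014)&(W[...,2]>.0015)
    q=W[g]; print('tray',len(q),cv2.minAreaRect((q[:,:2]*1000).astype(np.float32)) if len(q)>5 else '')
for n in('wrist','side','scene'):
    c=cap(n,n+'5'); W=cloud(c); p=s['tcp_pos']; d=np.hypot(W[...,0]-p[0],W[...,1]-p[1]); z=p[2]-.064
    q=W[(d<.045)&(W[...,2]>z+.008)&(W[...,2]<z+.056)]
    print(n,len(q),q.mean(0) if len(q) else '',cv2.minAreaRect((q[:,:2]*1000).astype(np.float32)) if len(q)>5 else ''); tray(W,c)
```

```text
[ 0.47857935 -0.12958942  0.13369092] [-1.79996712e+02  1.76573119e-02 -1.71038583e+01] [ 0.15088157  0.43179341 -1.99543661] [  7.6   8.5 -28.9  -0.  -52.6  65.3] 0.02567612364896995
wrist 1938 [ 0.49994488 -0.13315464  0.11184879] ((483.4639892578125, -130.0730743408203), (30.232044219970703, 42.88905715942383), 85.902587890625)
tray 3108 ((478.5501708984375, -128.39736938476562), (56.87616729736328, 83.05699157714844), 86.24494171142578)
side 400 [ 0.47285207 -0.11709599  0.10390167] ((476.9437255859375, -127.22698211669922), (32.582794189453125, 53.3980598449707), 85.9444351196289)
tray 459 ((478.77252197265625, -127.71116638183594), (60.70867919921875, 80.58267974853516), 89.30459594726562)
scene 178 [ 0.49357482 -0.13516607  0.10407111] ((478.7955322265625, -129.21702575683594), (30.36540985107422, 49.482948303222656), 83.53788757324219)
tray 384 ((475.49810791015625, -128.7497100830078), (54.309288024902344, 86.34697723388672), 86.29991912841797)
```

View pics/side5.png

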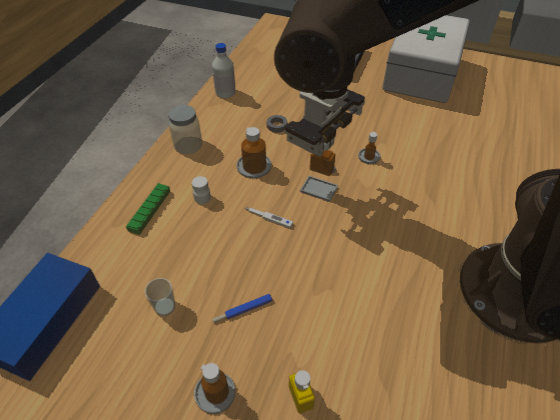

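The three round bottles stand in their saucers at side (254,150), (371,148) and (214,385). The flat bottle lines up with the tray (85.9° against 86.1°), so I'll lower it.

Emit:
{"method": "move_arm", "body": {"plan": [[-0.7,0,0,-0.015,0,0,0],[-0.7,0,0,-0.02,0,0,0],[-0.7,0,0,-0.015,0,0,0],[-0.7,0,0,-0.007,0,0,0],[-0.7,0,0,-0.004,0,0,0],[-0.7,0,0,-0.003,0,0,0],[-0.7,0,0,-0.0015,0,0,0],[-0.7,0,0,-0.001,0,0,0],[-0.7,0,0,0,0,0,0],[-0.7,0,0,0,0,0,0]]}}

```text
time_s: 32.1
tcp_pos: [0.4788, -0.1298, 0.0674]
eef_rot: [-180.0, -0.0, -17.0]
contact_force: [-0.3, 0.8, -1.7]
gripper_width: 0.0253
gripper_force: 15.0
```

Emit:
{"method": "move_arm", "body": {"plan": [[-0.7,0,0,-0.0007,0,0,0],[-0.7,0,0,0,0,0,0],[-0.7,0,0,0,0,0,0]]}}

```text
time_s: 32.48
tcp_pos: [0.4791, -0.13, 0.0674]
eef_rot: [180.0, -0.0, -17.0]
contact_force: [-2.2, 0.3, 6.9]
gripper_width: 0.0253
gripper_force: 15.0
```

Contact made. Release and rise.

Emit:
{"method": "move_arm", "body": {"plan": [[-0.5,0,0,0,0,0,0],[-0.3,0,0,0,0,0,0],[-0.1,0,0,0,0,0,0],[0,0,0,0,0,0,0],[0,0,0,0.005,0,0,0],[0,0,0,0.02,0,0,0],[0,0,0,0.03,0,0,0],[0,0,0,0.03,0,0,0],[0,0,0,0.03,0,0,0],[0,0,0,0.01,0,0,0],[0,0,0,0,0,0,0],[0,0,0,0,0,0,0]]}}

```text
time_s: 33.98
tcp_pos: [0.4781, -0.1298, 0.1905]
eef_rot: [180.0, 0.1, -17.0]
contact_force: [0.2, -0.8, -0.5]
gripper_width: 0.0437
gripper_force: 0.0
```

Run:
```python
from h import *
s=telemetry.get_state(); print(s['tcp_pos'],s['contact_force'])
c=cap('wrist','w6'); W=cloud(c)
d=np.hypot(W[...,0]-.479,W[...,1]+.13); q=W[(d<.045)&(W[...,2]>.02)&(W[...,2]<.064)]; print(q.mean(0),cv2.minAreaRect((q[:,:2]*1000).astype(np.float32)))
im=c['img'].astype(int); g=(np.ptp(im,axis=2)<25)&(abs(W[...,0]-.479)<.06)&(abs(W[...,1]+.13)<.06)&(W[...,2]<.014)&(W[...,2]>.0015)
print(cv2.minAreaRect((W[g][:,:2]*1000).astype(np.float32)))
cap_at(c,(.479,-.13),.095,.013)
W=cloud(cap('side'))
for n,p,h in(('L',(.665,-.148),.121),('M',(.497,.4207),.101),('S',(.392,-.292),.081),('tub',(.7385,.005),.06),('glass',(.671,.303),.07)):
    q=W[(np.hypot(W[...,0]-p[0],W[...,1]-p[1])<.04)&(abs(W[...,2]-h)<.005)]; print(n,len(q),q.mean(0).round(4) if len(q) else '')
```

```text
[ 0.47808748 -0.12976654  0.19050865] [ 0.18538887 -0.84990284 -0.491069  ]
[ 0.49155325 -0.1332632   0.05462197] ((477.96826171875, -130.16705322265625), (30.07652473449707, 53.92928695678711), 86.03529357910156)
((478.63134765625, -128.58001708984375), (56.721527099609375, 82.55040740966797), 86.32987213134766)
cap 845 mean [ 0.4796 -0.1304  0.0956] mid [ 0.4804 -0.1302  0.0944] ext [0.0294 0.0252 0.0069] circ [ 480.5 -129.8] 15.1
L 109 [ 0.6628 -0.1437  0.1199]
M 239 [0.4945 0.4215 0.0997]
S 39 [ 0.391  -0.2872  0.0801]
tub 155 [0.7388 0.0063 0.059 ]
glass 155 [0.6709 0.3037 0.0684]
```

View pics/w6.png

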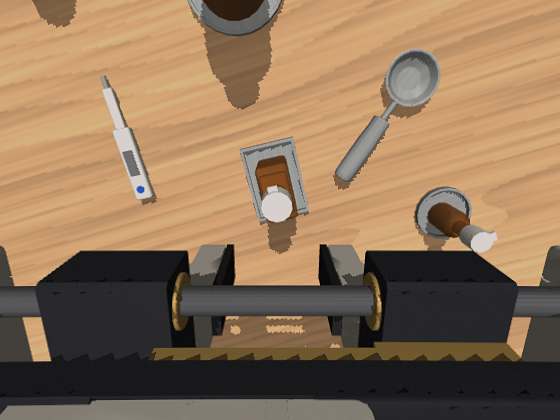

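All four bottles stand in their saucers. The flat one at (275,190) is square and central in the tray, and the tub and glass have not moved. Handing in.

```bash
python3 -c "
from h import *
print(workorder.close_job())"
```

```text
the job is handed in; nothing more can be done
None
```

The job is handed in at about 34 s: all four bottles stand upright on their own saucers, the flat one is in line with its tray to within about 0.5°, and the tub, the glass and the yellow look-alike are where they were.

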